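# Unlatch the tasting case and hold its lid open

## Robot

A 6-joint arm with a two-finger parallel gripper is mounted at the origin on the work surface. World frame = base frame: x ahead of the robot, y to its left, z up, the work surface at z = 0. Lengths are in m, angles in rad, forces in N, time in s.
With the tool pointing down it reaches from about 0.3 to 0.875 m from the base axis. Payload 6.4 kg.
Tool frame: the origin (TCP) lies on the mounting face of the last link; the fingertips stand 173 mm ahead of it and the grasp point (between the pads) lies 155 mm ahead of it; z points along the fingers, x is the direction in which the jaws open and shut, and the axes are right-handed (so a half turn about z gives the same grasp; the last joint's range is limited). The gripper opens to 85 mm and grips with 20 to 120 N. Pads are 22 mm wide; open, the fingers measure 114 mm over their backs; the gripper's body (76 mm by 85 mm) begins 54 mm behind the grasp point. The pads swing forward as they close: fully open they stand 13 mm farther back than shut.
Start: joints at [0.973, 0.181, 1.607, -0, 1.354, -0.206], TCP at [0.22, 0.531, 0.405] pointing down, gripper open.
Joint ranges: [-2.99, 2.99], [-0.89, 2.07], [0.3, 2.58], [-1.14, 4.28], [0, 2.63], [-3.12, 3.12]. Speed limits (rad/s): [2.57, 2.57, 3.01, 3.14, 3.14, 3.14].

## Interface

Orientations are given as a unit quaternion [w, x, y, z].
In Python, from workcell import robot gives the robot as it stands. The module is installed in compiled form; this text tells all that it offers.
- The arm moves only by the tool step_arm, never from a script. Its argument "series" is a list of rows, each a list of 7 numbers: the shift along the tool's x, y, z in mm, then the turn, a rotation vector about the tool's x, y, z in degrees, then the finger opening in mm, from 0 to 85.4. In form: [[dx, dy, dz, ax, ay, az, fingers], ...]. A call has exactly 5 rows; each row is the pose to reach, as a shift and turn from the pose commanded when the call began, along the tool's axes at that moment; what a row does not reach only later rows make up. A row lasts 1/10 s, in which the tool goes at most 50 mm and 8.59 degrees, less where a joint would pass 70% of its speed; a pose out of reach is approached as far as the arm can. A call with a gripper value outside its range is refused whole. The fingers move at their own pace and stop on an object; "newtons" is the grip in N (left out, the last holds). Time passes only in rows, so rows that repeat a pose let the fingers close, or fill a call up. It gives the time, the measured TCP pose, the force and the opening at its end, in the units of the state.
- robot.read_state(): the state, without advancing time (a new reading comes with each control period).
- robot.grab_frame(name): name is "scene" or "top" or "wrist"; returns the picture (384x512x3 uint8, red, green, blue); there is no depth.
- robot.get_calibration(name): a dict with "camera_matrix" (3x3 intrinsics, pixels), "k1" (the pictures are not rectified: a ray, as slopes to the right and down, at radius r is drawn at 1 + k1 r^2 times it, then the intrinsics apply), "xyz" and "rotation" of the camera in the world. Camera axes: x right, y up, looking along -z (the intrinsics and any distortion apply to the point x, -y, -z); pixel columns grow to the right and rows downward; lengths in m; the calibration is good to about 2 mm. A picture is of the moment at which its call begins: read the wrist's pose just before it. get_calibration takes no time and is no camera call; for the wrist camera it gives the pose at the moment of the call.
- robot.job_done(): hands the job in, once; it reports no verdict.
The state is a dict: "time_s": time; "qpos": joint angles; "qd": joint speeds; "joint_torque": joint torques, N m; "ee_pos": TCP position; "tcp_rot": TCP orientation; "force": force on the tool from outside, world axes, zero at the start; "torque": the same for the moment, N m; "gripper_width": opening from 0.0 (shut) to 1.0 (fully open).
Only numpy, scipy, OpenCV 4.12 (cv2) and the standard library are available. Lean on these libraries where they do the work, as an engineer would, in place of code of your own. Each camera call takes 0.05 s, during which the arm holds its last target.

## Task

A colleague is about to restock the honey tasting case: turn the wing catch on the block at the case's right side until its pointer faces the raised mark on the block, then lift the lid by its bar handle and hold it open at 50 degrees. The lid falls shut if let go, so the program finishes while the gripper is still holding it there. Leave the jars, tin and carton standing around the case as they are.

Things in the scene. Friction and masses are not known exactly. Their poses are not given: they have to be found in the camera images.
- case: Dark wooden counter-top case, 200 (x) x 300 (y) x 100 mm tall, fixed to the table, with orange strips along its front and jars inside. Origin: centre of its underside on the table. Its -x axis is its front (towards the robot, turned by up to 17 degrees either way), +y its left side, z up. On its right (-y) side stands the catch's block, 109 mm tall, from x = -123 to -8 mm and y = -201 to -151 mm in the case's frame.
- lid (a joint): Angle of the case's lid, rad: 0 shut, grows as the front edge rises (50 degrees = 0.873), stops at 1.35. Lid: clear panel in a dark wood frame, 200 x 300 x 12 mm, 0.35 to 0.7 kg, plain hinge along its far edge without a stay, so it falls shut from any angle. The catch's pointer bars it until the catch is turned.
- lid_hinge (a point): Middle of the lid's hinge line, fixed to the case: at (100, 0, 106) mm in the case's frame. The hinge line runs along the case's y; axes as the case's.
- lid_bar (a point): Centre of the lid's handle, a round steel bar 12 mm thick and 116 mm long parallel to the hinge line, carried by an arm at each end, 48 mm ahead of the lid's front edge (so a finger fits between) and 248 mm from the hinge line, 106 mm above the table when shut. The bar moves with the lid; axes: x from the bar to the hinge, y along the bar.
- catch (a joint): Angle of the wing catch about its upright pivot, rad: 0 with its pointer straight at the mark; positive is clockwise seen from above from there, which takes the pointer in over the lid (it bars the lid from about 0.5 up). It starts at 0.8 to 1.35, has stops at -0.6 and 1.5, and a light friction (0.05 N m) keeps it where it is left.
- catch_grip (a point): On the pivot of the wing catch, 145 mm above the table, 17 mm below the top of its wing. The wing is an upright steel plate 40 mm long, 12 mm thick, from 124 to 162 mm above the table, centred on the pivot and in line with the pointer. The pointer is a flat 14 mm wide steel tongue below it, 116 to 124 mm above the table, from the pivot to 50 mm out on one side. Axes turn with the catch: the pointer points along -x.
- catch_mark (a point): Top of the mark: a raised aluminium ridge, 12 x 4 x 5 mm, on top of the catch's block, 64 mm from the pivot towards the case's front (-x).
- jar_tall_mid (a point): Centre of the tall honey jar, half-way up: 68 mm across, 105 mm tall. A bystander.
- jar_squat_mid (a point): Centre of the squat honey jar, half-way up: 74 mm across, 75 mm tall. A bystander.
- tin_mid (a point): Centre of the tin, half-way up: 72 mm across, 90 mm tall. A bystander.
- tray_jar1_mid (a point): Centre of the jar on the tray, half-way up: 68 mm across, 105 mm tall, stands on the round blue tray, its foot 5 mm above the table. A bystander.
- tray_jar2_mid (a point): Centre of the other jar on the tray, half-way up: 68 mm across, 105 mm tall, stands on the round blue tray, its foot 5 mm above the table. A bystander.
- carton_mid (a point): Centre of the carton, half-way up: 60 x 90 x 80 mm (80 tall). A bystander.

How it is judged:
On the way:
1. the catch's pointer faces the mark while the lid is still shut (value of joint catch between -0.17 and 0.17 rad and value of joint lid below 0.06 rad), for 0.2 s.
At the end, for the whole second after the job is handed in: The lid is still and held by the fingers at 50 degrees open (within 5 degrees, 0.785 to 0.96 rad), nothing else propping it; the catch's pointer still faces the mark (within 0.17 rad, about 10 degrees) (value of joint lid between 0.785 and 0.96 rad and velocity of joint lid between -0.1 and 0.1 rad/s and value of joint catch between -0.17 and 0.17 rad and contact force between the fingers and lid above 0.5 N and contact force between lid and jar_tall below 0.1 N and contact force between lid and jar_squat below 0.1 N and contact force between lid and tin below 0.1 N and contact force between lid and tray_jar1 below 0.1 N and contact force between lid and tray_jar2 below 0.1 N and contact force between lid and carton below 0.1 N); the arm keeps its last pose, push and grip.
It fails at once if a jar, the tin or the carton is shoved (over 30 mm) (distance of any of jar_tall_mid, jar_squat_mid, tin_mid, tray_jar1_mid, tray_jar2_mid, carton_mid from where it was at the start of the episode above 0.03 m).
It fails at once if a jar, the tin or the carton is tipped (angle between any of jar_tall_mid, jar_squat_mid, tin_mid, tray_jar1_mid, tray_jar2_mid, carton_mid's own z axis and vertical above 0.35 rad).
It also fails if it takes over 51 s, if anything falls off the work surface, if the arm or the gripper's body presses on something with over 40 N, if the wrist force passes 120 N, or if a joint passes its speed limit or range.

## Working session

There is one attempt and no reset: what is moved stays moved. The work goes in short steps, Python scripts to look and compute and a tool call to move; the robot and the scene stay as the last step left them, time stands still between calls to the robot, and variables do not carry over. Pictures are saved under pics/ and viewed, and the job is handed in when it is done.

Besides the shell and the picture viewer there is one more tool, called after ">>>" as name(argument=value, ...) on one line, values as JSON. step_arm: Moves the arm, as the interface text tells. Its arguments: {"type":"object","properties":{"series":{"type":"array"},"newtons":{"type":"number"}},"required":["series"]}

```bash
mkdir -p pics; ls; python3 - <<'E'
from workcell import robot
import cv2,numpy as np
np.set_printoptions(precision=4,suppress=True)
print(robot.read_state())
for n in ("scene","top"):
    c=robot.get_calibration(n);print(n,c)
    im=robot.grab_frame(n);cv2.imwrite(f"pics/{n}0.png",im[:,:,::-1])
E
```

```text
pics
{'time_s': 0.0, 'qpos': array([ 0.9727,  0.1816,  1.608 ,  0.    ,  1.3538, -0.2063]), 'qd': array([ 0.    , -0.0007, -0.0004,  0.0001, -0.0011,  0.0032]), 'joint_torque': array([ -0.0011, -44.486 , -35.1333,  -0.0003,   0.0091,   0.    ]), 'ee_pos': array([0.2194, 0.5312, 0.4038]), 'tcp_rot': array([ 0.0003,  0.8312,  0.5559, -0.0008]), 'force': array([ 0.1535, -0.2465,  0.1614]), 'torque': array([-0.0077,  0.0055, -0.0233]), 'gripper_width': 1.001214514157536}
scene {'camera_matrix': array([[363.8862,   0.    , 254.0245],
       [  0.    , 363.8862, 192.0644],
       [  0.    ,   0.    ,   1.    ]]), 'k1': -0.08199538664655123, 'xyz': array([ 1.0383, -0.2323,  0.8932]), 'rotation': array([0.8471, 0.2809, 0.1486, 0.426 ])}
top {'camera_matrix': array([[449.007 ,   0.    , 254.5059],
       [  0.    , 449.007 , 202.2214],
       [  0.    ,   0.    ,   1.    ]]), 'k1': 0.029110013278347363, 'xyz': array([0.4355, 0.0828, 1.4664]), 'rotation': array([-0.703 , -0.0315,  0.0279,  0.71  ])}
```

View pics/scene0.png

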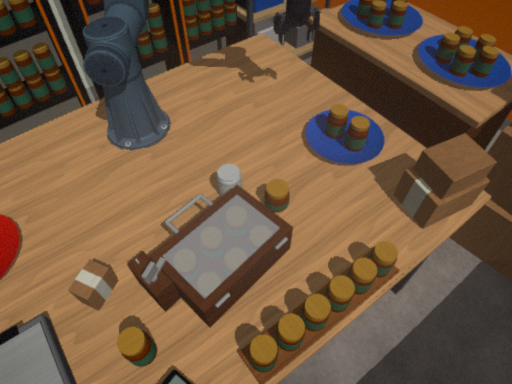

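View pics/top0.png

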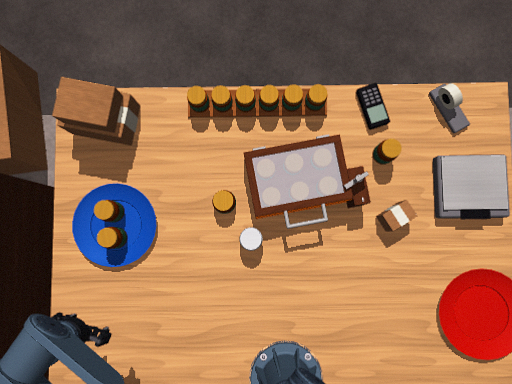

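The top view shows the case around (297,177), its bar handle at about (306,216) and the block with the wing catch at about (357,185). The tin is the white object at (251,239), and there are jars at (224,202) and (387,152), with the carton at (396,217). I'll zoom in.

```bash
python3 - <<'E'
import cv2
im=cv2.imread("pics/top0.png");cv2.imwrite("pics/topz.png",cv2.resize(im[125:260,205:425],None,fx=3.6,fy=3.6,interpolation=cv2.INTER_CUBIC))
im=cv2.imread("pics/scene0.png");cv2.imwrite("pics/scz.png",cv2.resize(im[155:325,120:305],None,fx=3.5,fy=3.5,interpolation=cv2.INTER_CUBIC))
E
```

```text
(no output)
```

View pics/topz.png

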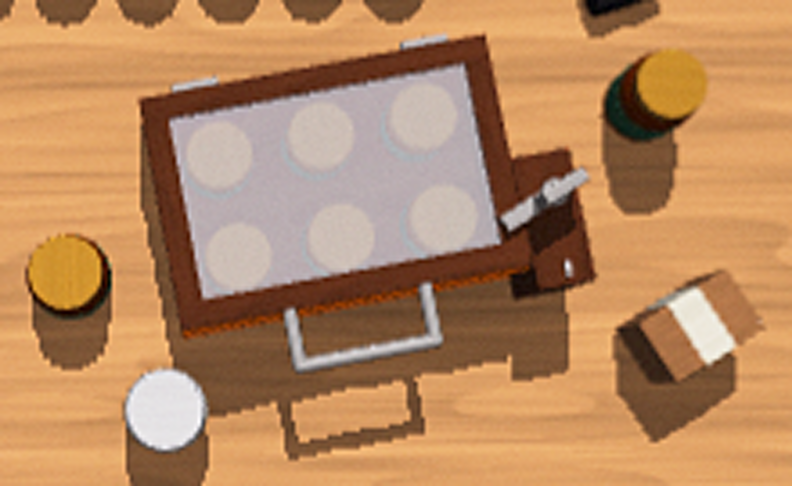

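View pics/scz.png

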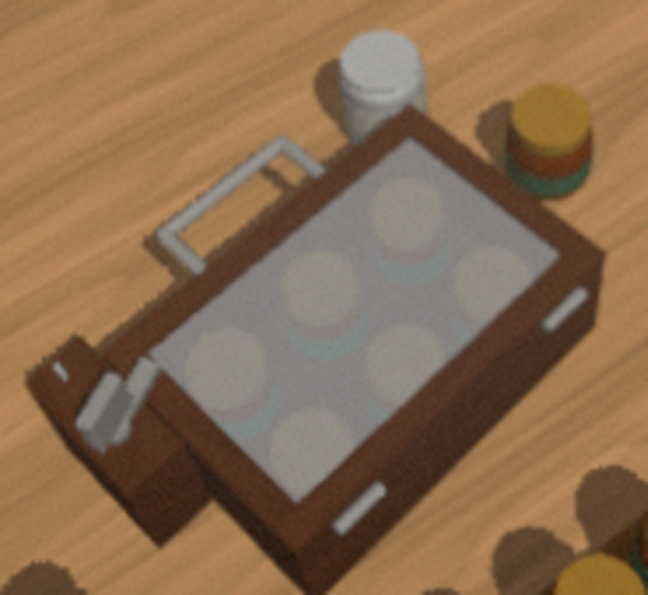

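```bash
cat > h.py <<'E'
import numpy as np,cv2
from scipy.spatial.transform import Rotation as R
def rot(c): q=np.array(c["rotation"]); return R.from_quat([q[1],q[2],q[3],q[0]]).as_matrix()
def ray(c,uv):
    uv=np.atleast_2d(np.float64(uv)); K=c["camera_matrix"]
    p=cv2.undistortPoints(uv.reshape(-1,1,2),K,np.array([c["k1"],0,0,0.]))[:,0]
    d=np.c_[p[:,0],-p[:,1],-np.ones(len(p))]@rot(c).T
    return d
def plane(c,uv,z):
    d=ray(c,uv);o=np.array(c["xyz"]);return o+d*((z-o[2])/d[:,2])[:,None]
def proj(c,P):
    q=(np.atleast_2d(P)-c["xyz"])@rot(c); x=q[:,0]/-q[:,2];y=-q[:,1]/-q[:,2]
    s=1+c["k1"]*(x*x+y*y);K=c["camera_matrix"];return np.c_[K[0,0]*x*s+K[0,2],K[1,1]*y*s+K[1,2]]
E
python3 - <<'E'
from workcell import robot
from h import *
np.set_printoptions(precision=4,suppress=True)
c=robot.get_calibration("top");s=robot.get_calibration("scene")
f=lambda L:(np.array(L,float)+.5)/3.6-.5+[205,125]
g=lambda L:(np.array(L,float)+.5)/3.5-.5+[120,155]
t=plane(c,f([(141,100),(486,36),(183,330),(524,266)]),.112);print("lid top",t)
t2=plane(s,g([(605,252),(310,595),(408,106),(108,352)]),.112);print("lid scene FL FR NL NR",t2)
print("bar top",plane(c,f([(297,365),(440,339)]),.106)); print("bar sc",plane(s,g([(284,140),(160,235)]),.106))
print("mark",plane(c,f([(568,268)]),.112),plane(s,g([(61,371)]),.112))
print("wing ends",plane(c,f([(512,222),(586,176)]),.162),plane(c,f([(548,190)]),.162))
print("wing sc",plane(s,g([(112,380),(87,440),(100,402)]),.162))
print("block",plane(c,f([(516,297),(594,276),(572,150)]),.109))
for a,u,z,v,z2 in[("squat?",(68,272),.075,(551,118),.075),("tin",(166,410),.09,(381,62),.09),("tall",(671,86),.105,None,0)]:
    print(a,plane(c,f([u]),z),plane(c,f([u]),.105))
    if v: print(plane(s,g([v]),z2),plane(s,g([v]),.105))
print("carton",plane(c,f([(680,320),(618,325),(675,380),(765,325),(722,270)]),.08))
E
```

```text
lid top [[ 0.7027  0.1202  0.112 ]
 [ 0.7544 -0.1733  0.112 ]
 [ 0.507   0.0865  0.112 ]
 [ 0.5579 -0.2002  0.112 ]]
lid scene FL FR NL NR [[ 0.7032  0.1223  0.112 ]
 [ 0.7844 -0.1788  0.112 ]
 [ 0.5087  0.0851  0.112 ]
 [ 0.5613 -0.2027  0.112 ]]
bar top [[ 0.4769 -0.009   0.106 ]
 [ 0.4976 -0.1294  0.106 ]]
bar sc [[ 0.4744 -0.0083  0.106 ]
 [ 0.494  -0.1273  0.106 ]]
mark [[ 0.5559 -0.237   0.112 ]] [[ 0.5551 -0.2357  0.112 ]]
wing ends [[ 0.5893 -0.1811  0.162 ]
 [ 0.6262 -0.2419  0.162 ]] [[ 0.6151 -0.2109  0.162 ]]
wing sc [[ 0.6113 -0.2116  0.162 ]
 [ 0.6387 -0.2431  0.162 ]
 [ 0.6204 -0.2249  0.162 ]]
block [[ 0.5321 -0.1935  0.109 ]
 [ 0.5492 -0.2592  0.109 ]
 [ 0.6563 -0.244   0.109 ]]
squat? [[0.5601 0.1855 0.075 ]] [[0.5574 0.1833 0.105 ]]
[[0.5635 0.1859 0.075 ]] [[0.5809 0.1705 0.105 ]]
tin [[0.4403 0.1017 0.09  ]] [[0.4403 0.1015 0.105 ]]
[[0.4423 0.1025 0.09  ]] [[0.4535 0.0963 0.105 ]]
tall [[ 0.7108 -0.3302  0.105 ]] [[ 0.7108 -0.3302  0.105 ]]
carton [[ 0.5131 -0.3385  0.08  ]
 [ 0.5093 -0.2856  0.08  ]
 [ 0.4619 -0.3324  0.08  ]
 [ 0.5081 -0.4103  0.08  ]
 [ 0.5556 -0.3757  0.08  ]]
```

Lid corners and the bar agree across both views, so the case pose is centre ≈ (0.632, -0.043) with yaw ≈ 10°. The bar is at (0.486, -0.0685, 0.106) and the pivot at about (0.618, -0.2245). The wing points at about 121°, so the catch is at about 1.2 rad. I'll travel there now and look closer with the wrist camera.

>>> step_arm(series=[[-28, 35, 0, 0, 0, 0, 60], [-57, 71, 0, 0, 0, 0, 60], [-85, 106, 0, 0, 0, 0, 60], [-114, 142, 0, 0, 0, 0, 60], [-142, 177, 0, 0, 0, 0, 60]], newtons=40)

```text
time_s: 0.6
ee_pos: [0.3292, 0.3309, 0.4044]
tcp_rot: [0.0, 0.831, 0.556, -0.0]
force: [0.6, 0.3, -0.7]
gripper_width: 0.701
```

>>> step_arm(series=[[-28, 35, 0, 0, 0, 0, 60], [-57, 71, 0, 0, 0, 0, 60], [-85, 106, 0, 0, 0, 0, 60], [-114, 142, 0, 0, 0, 0, 60], [-142, 177, 0, 0, 0, 0, 60]])

```text
time_s: 1.1
ee_pos: [0.4387, 0.132, 0.4046]
tcp_rot: [-0.0, 0.831, 0.556, 0.0]
force: [0.6, 1.2, -0.4]
gripper_width: 0.698
```

>>> step_arm(series=[[-28, 35, 0, 0, 0, 7, 60], [-57, 71, 0, 0, 0, 14, 60], [-85, 106, 0, 0, 0, 21, 60], [-114, 142, 0, 0, 0, 28, 60], [-142, 177, 0, 0, 0, 36, 60]])

```text
time_s: 1.6
ee_pos: [0.5481, -0.0669, 0.4043]
tcp_rot: [-0.0, 0.963, 0.269, -0.0]
force: [1.0, 1.0, 0.5]
gripper_width: 0.706
```

```bash
python3 - <<'E'
from workcell import robot
import cv2
from h import *
print(robot.read_state()); 
im=robot.grab_frame("wrist");c=robot.get_calibration("wrist");print(c)
cv2.imwrite("pics/w1.png",im[:,:,::-1])
print(proj(c,[(.6183,-.2245,.162),(.5557,-.2365,.112),(.486,-.0685,.106)]))
E
```

```text
{'time_s': 1.6, 'qpos': array([-3.36537254e-01,  1.30638397e-01,  1.66501200e+00,  9.65281002e-05,
        1.34649918e+00, -8.81569662e-01]), 'qd': array([-0.57682964,  0.56631355, -0.62305854,  0.00202245,  0.05416443,
        0.82197751]), 'joint_torque': array([ 1.45574603e+00, -4.44697809e+01, -3.19684947e+01, -2.17981073e-01,
        2.51356704e-02, -1.31304715e+00]), 'ee_pos': array([ 0.54812824, -0.06694489,  0.40430338]), 'tcp_rot': array([-1.97898012e-04,  9.63099550e-01,  2.69145272e-01, -2.01474586e-04]), 'force': array([0.98840395, 1.01065032, 0.54422782]), 'torque': array([ 0.00966052, -0.02943045, -0.0243548 ]), 'gripper_width': 0.7059095118042686}
{'camera_matrix': array([[327.44536046,   0.        , 255.53072594],
       [  0.        , 327.44536046, 194.43254763],
       [  0.        ,   0.        ,   1.        ]]), 'k1': -0.0027848797300672012, 'xyz': array([ 0.51310824, -0.01115692,  0.37267443]), 'rotation': array([ 0.95476858, -0.13696878, -0.03748982,  0.26124898])}
[[233.52552695 399.28480111]
 [173.32360151 335.15504296]
 [190.85284035 144.13555075]]
```

View pics/w1.png

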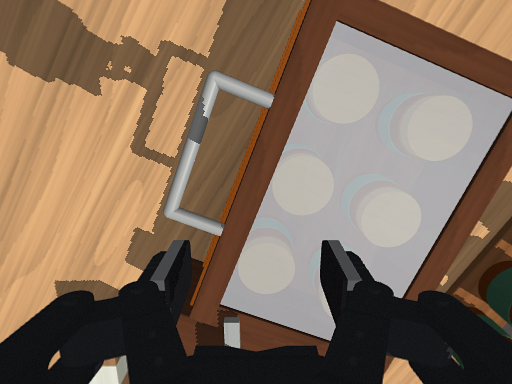

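The wrist view shows the bar running from (212,78) to (172,213), with its centre at (191,145). I predicted (191,144), so the bar pose is confirmed. Next I'll move past the catch to look at it.

>>> step_arm(series=[[-6, 45, 0, 0, 0, 0, 60], [-12, 90, 0, 0, 0, 0, 60], [-18, 135, 0, 0, 0, 0, 60], [-22, 180, 0, 0, 0, 0, 60], [-22, 210, 0, 0, 0, 0, 60]])

```text
time_s: 2.15
ee_pos: [0.6391, -0.2583, 0.4038]
tcp_rot: [-0.0, 0.963, 0.271, -0.0]
force: [-0.2, 0.5, -0.1]
gripper_width: 0.7
```

>>> step_arm(series=[[0, 0, 0, 0, 0, 0, 60], [0, 0, 0, 0, 0, 0, 60], [0, 0, 0, 0, 0, 0, 60], [0, 0, 0, 0, 0, 0, 60], [0, 0, 0, 0, 0, 0, 60]])

```text
time_s: 2.65
ee_pos: [0.6387, -0.2543, 0.4052]
tcp_rot: [0.0, 0.962, 0.273, 0.0]
force: [0.3, 0.2, 0.3]
gripper_width: 0.7
```

```bash
python3 - <<'E'
from workcell import robot
import cv2
from h import *
s=robot.read_state();print(s["ee_pos"],s["tcp_rot"],s["qpos"]) 
c=robot.get_calibration("wrist");im=robot.grab_frame("wrist");print(c["xyz"],c["rotation"])
cv2.imwrite("pics/w2.png",im[:,:,::-1])
print(proj(c,[(.6183,-.2245,.162),(.5557,-.2365,.114),(.486,-.0685,.106)]))
E
```

```text
[ 0.63866887 -0.25434733  0.40516449] [1.18017867e-04 9.62154052e-01 2.72506055e-01 1.30768583e-04] [-5.51207692e-01  4.26700868e-01  1.29453698e+00  3.30967532e-05
  1.42000403e+00 -1.10320608e+00]
[ 0.60024805 -0.19380879  0.37374393] [ 0.95265329 -0.13467598 -0.03843027  0.2698837 ]
[[ 254.2378196   156.7895361 ]
 [ 177.34518614  117.40805651]
 [ 206.54813423 -167.92108709]]
```

View pics/w2.png

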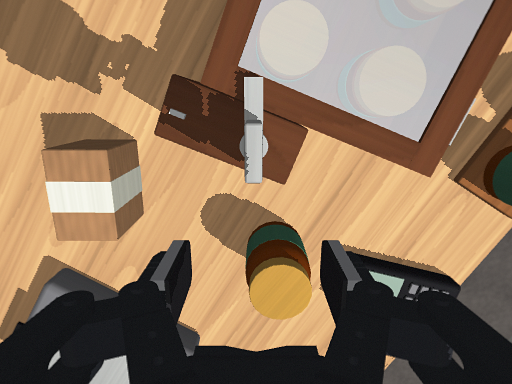

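The wing runs upright in the image along column 253, with the pointer tip at (253,78) and the wing's end at (254,183). The mark is at (178,114), against a predicted (177,117). I'll compute the angle.

```bash
python3 - <<'E'
from workcell import robot
import cv2
from h import *
np.set_printoptions(precision=4,suppress=True)
c=robot.get_calibration("wrist")
im=cv2.imread("pics/w2.png");cv2.imwrite("pics/w2z.png",cv2.resize(im[60:200,150:300],None,fx=4,fy=4,interpolation=cv2.INTER_CUBIC))
tip=plane(c,[(254,77.5)],.124)[0];e=plane(c,[(253.5,121),(253.5,183)],.162);m=plane(c,[(177.5,114)],.114)[0]
print(tip,e,e.mean(0),np.linalg.norm(e[0]-e[1]),m)
piv=m[:2]+.064*np.array([np.cos(.1745),np.sin(.1745)]);print("piv from mark",piv)
for p in (e.mean(0)[:2],piv):
  d=tip[:2]-p;print(np.degrees(np.arctan2(d[1],d[0])),np.linalg.norm(d))
R_=c
s=robot.read_state();q=s["tcp_rot"];Rt=R.from_quat([q[1],q[2],q[3],q[0]]).as_matrix()
p=np.array([.618,-.2245,.150]);print("need tcp shift tool",Rt.T@(p+[0,0,.155]-s["ee_pos"])*1e3, np.degrees(2*np.arctan2(q[2],q[1])))
E
```

```text
[ 0.5914 -0.1813  0.124 ] [[ 0.606  -0.2055  0.162 ]
 [ 0.6272 -0.24    0.162 ]] [ 0.6166 -0.2227  0.162 ] 0.04039504287152621 [ 0.5547 -0.2344  0.114 ]
piv from mark [ 0.6177 -0.2233]
121.34683202316779 0.04852030707828862
122.1239857559122 0.04953327209215408
need tcp shift tool [ -1.9105 -36.4645 100.1374] 31.61715931851463
```

View pics/w2z.png

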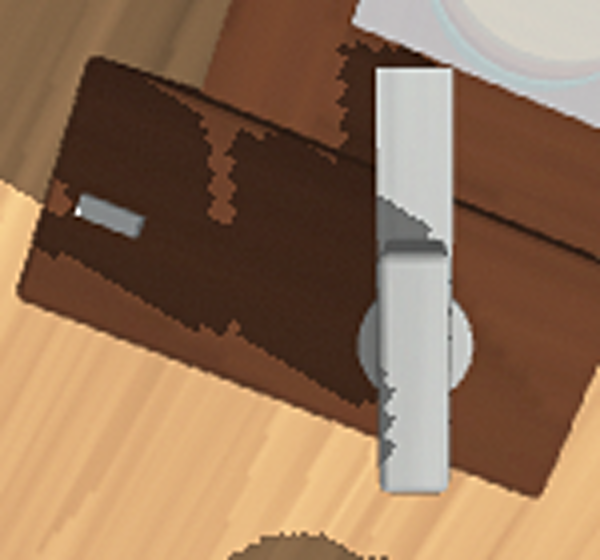

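>>> step_arm(series=[[-2, -19, 0, 0, 0, 0, 50], [-2, -38, 15, 0, 0, 0, 50], [-2, -38, 45, 0, 0, 0, 50], [-2, -38, 75, 0, 0, 0, 50], [-2, -38, 99, 0, 0, 0, 50]])

```text
time_s: 3.2
ee_pos: [0.6168, -0.2233, 0.3045]
tcp_rot: [-0.0, 0.962, 0.272, -0.0]
force: [0.0, -0.3, 0.4]
gripper_width: 0.584
```

>>> step_arm(series=[[0, 0, 0, 0, 0, 0, 50], [0, 0, 0, 0, 0, 0, 0], [0, 0, 0, 0, 0, 0, 0], [0, 0, 0, 0, 0, 0, 0], [0, 0, 0, 0, 0, 0, 0]], newtons=40)

```text
time_s: 3.7
ee_pos: [0.6179, -0.2244, 0.3081]
tcp_rot: [0.001, 0.962, 0.272, 0.001]
force: [0.5, 1.0, 6.3]
gripper_width: 0.134
```

```bash
python3 - <<'E'
from workcell import robot
import cv2
from h import *
im=robot.grab_frame("wrist");cv2.imwrite("pics/w3.png",im[:,:,::-1])
s=robot.read_state();print(s)
E
```

```text
{'time_s': 3.75, 'qpos': array([-5.28562471e-01,  4.50590251e-01,  1.46479299e+00,  2.83292440e-04,
        1.22227485e+00, -1.07947755e+00]), 'qd': array([ 2.81119855e-04, -6.01748525e-05, -5.89555634e-04,  1.07086363e-03,
        9.77342703e-04, -7.79609770e-04]), 'joint_torque': array([-7.26127904e-01, -5.15491676e+01, -3.03279841e+01, -2.42809094e-01,
       -1.34124490e-01,  3.14881874e-02]), 'ee_pos': array([ 0.61794085, -0.22440859,  0.30808842]), 'tcp_rot': array([0.00132431, 0.96231207, 0.27194043, 0.00146088]), 'force': array([0.93090428, 1.93435522, 6.0117278 ]), 'torque': array([ 0.11364278, -0.00472045,  0.05398902]), 'gripper_width': 0.13054980312584885}
```

View pics/w3.png

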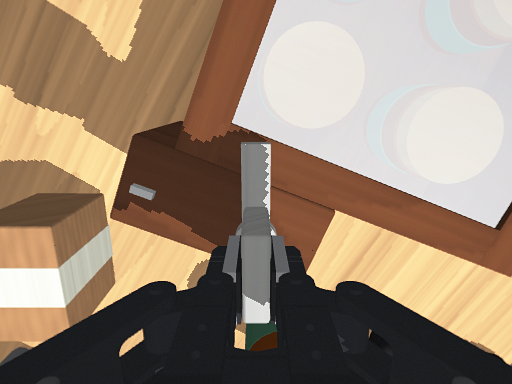

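The wing is held between the pads (opening about 11 mm) with small forces. Now I'll turn it counter-clockwise seen from above, by about 68°.

>>> step_arm(series=[[0, 0, 0, 0, 0, -5, 0], [0, 0, 0, 0, 0, -12, 0], [0, 0, 0, 0, 0, -19, 0], [0, 0, 0, 0, 0, -26, 0], [0, 0, 0, 0, 0, -34, 0]])

```text
time_s: 4.25
ee_pos: [0.6181, -0.2242, 0.3081]
tcp_rot: [0.002, 0.839, 0.544, 0.001]
force: [1.3, 2.1, 6.7]
gripper_width: 0.133
```

>>> step_arm(series=[[0, 0, 0, 0, 0, -7, 0], [0, 0, 0, 0, 0, -14, 0], [0, 0, 0, 0, 0, -21, 0], [0, 0, 0, 0, 0, -28, 0], [0, 0, 0, 0, 0, -34.5, 0]])

```text
time_s: 4.75
ee_pos: [0.6182, -0.2239, 0.3081]
tcp_rot: [0.002, 0.641, 0.768, 0.001]
force: [1.3, 3.4, 6.1]
gripper_width: 0.13
```

>>> step_arm(series=[[0, 0, 0, 0, 0, 0, 0], [0, 0, 0, 0, 0, 0, 0], [0, 0, 0, 0, 0, 0, 0], [0, 0, 0, 0, 0, 0, 0], [0, 0, 0, 0, 0, 0, 0]])

```text
time_s: 5.25
ee_pos: [0.6182, -0.2238, 0.3081]
tcp_rot: [0.002, 0.642, 0.766, 0.001]
force: [1.4, 3.2, 6.5]
gripper_width: 0.133
```

```bash
python3 - <<'E'
from workcell import robot
import cv2
from h import *
im=robot.grab_frame("wrist");cv2.imwrite("pics/w4.png",im[:,:,::-1])
s=robot.read_state();q=s["tcp_rot"];print(np.degrees(2*np.arctan2(q[2],q[1])),s["force"],s["torque"],s["qpos"])
E
```

```text
100.0726924501871 [1.74855222 3.71262792 6.88634043] [ 0.62976232 -0.2408666   0.1416385 ] [-5.27886538e-01  4.50581045e-01  1.46479170e+00  1.63585429e-03
  1.22232038e+00 -2.27504010e+00]
```

View pics/w4.png

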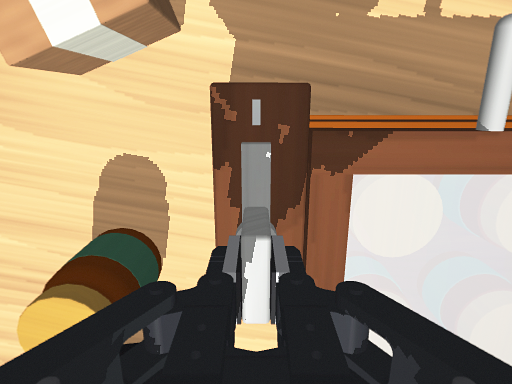

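The pointer tip (column 256) lines up with the mark (column 256, row 112), so the catch is set. Now I'll release and lift off.

>>> step_arm(series=[[0, 0, 0, 0, 0, 0, 45], [0, 0, 0, 0, 0, 0, 45], [0, 0, 0, 0, 0, 0, 45], [0, 0, -10, 0, 0, 0, 45], [0, 0, -40, 0, 0, 0, 45]])

```text
time_s: 5.8
ee_pos: [0.6161, -0.2238, 0.3427]
tcp_rot: [-0.004, 0.643, 0.766, -0.001]
force: [-0.3, -0.6, 0.5]
gripper_width: 0.527
```

>>> step_arm(series=[[0, 0, -30, 0, 0, 0, 45], [0, 0, -60, 0, 0, 6, 45], [35, -21, -60, 0, 0, 14, 45], [70, -42, -60, 0, 0, 22, 45], [105, -62, -60, 0, 0, 30, 45]])

```text
time_s: 6.3
ee_pos: [0.5367, -0.1309, 0.4065]
tcp_rot: [0.0, 0.821, 0.571, 0.0]
force: [0.5, 0.6, 1.1]
gripper_width: 0.527
```

```bash
cat > tgt.py <<'E'
import sys
from workcell import robot
from h import *
np.set_printoptions(precision=4,suppress=True)
s=robot.read_state();q=s["tcp_rot"];Rt=R.from_quat([q[1],q[2],q[3],q[0]])
T=np.array([float(a) for a in sys.argv[1:4]])
yaw=np.radians(float(sys.argv[4]))
Rd=R.from_matrix(np.array([[np.cos(yaw),np.sin(yaw),0],[np.sin(yaw),-np.cos(yaw),0],[0,0,-1.]]))
print("pos",s["ee_pos"],"force",s["force"],"w",s["gripper_width"],"q",s["qpos"])
print("shift mm",Rt.inv().apply(T-s["ee_pos"])*1e3,"turn",np.degrees((Rt.inv()*Rd).as_rotvec()))
E
python3 tgt.py .4855 -.0685 .343 10
```

```text
pos [ 0.5367 -0.1309  0.4065] force [0.5184 0.6463 1.0536] w 0.5267825963379259 q [-0.4541  0.1289  1.6625 -0.      1.3494 -1.6701]
shift mm [ 40.733  -69.7813  63.3934] turn [ 0.0458 -0.0178 59.6756]
```

>>> step_arm(series=[[10, -17, 0, 0, 0, 8, 50], [20, -35, 0, 0, 0, 16, 50], [30, -52, 0, 0, 0, 24, 50], [41, -70, 0, 0, 0, 32, 50], [41, -70, 0, 0, 0, 40, 50]])

```text
time_s: 6.8
ee_pos: [0.4847, -0.0676, 0.4063]
tcp_rot: [-0.0, 0.966, 0.257, 0.0]
force: [-0.1, 0.4, -0.2]
gripper_width: 0.587
```

>>> step_arm(series=[[0, 0, 0, 0, 0, 8, 50], [0, 0, 0, 0, 0, 16, 50], [0, 0, 0, 0, 0, 19.7, 50], [0, 0, 0, 0, 0, 19.7, 50], [0, 0, 0, 0, 0, 19.7, 50]])

```text
time_s: 7.3
ee_pos: [0.486, -0.0692, 0.4062]
tcp_rot: [0.0, 0.996, 0.091, 0.0]
force: [-0.3, 0.5, 0.8]
gripper_width: 0.582
```

```bash
python3 - <<'E'
from workcell import robot
import cv2
from h import *
c=robot.get_calibration("wrist");im=robot.grab_frame("wrist");cv2.imwrite("pics/w5.png",im[:,:,::-1])
print(proj(c,[(.486,-.0685,.106)]))
cv2.imwrite("pics/top5.png",cv2.resize(robot.grab_frame("top")[125:260,205:425,::-1],None,fx=3.6,fy=3.6,interpolation=cv2.INTER_CUBIC))
E
python3 tgt.py .4855 -.0685 .261 10
```

```text
[[257.0907868  186.43634253]]
pos [ 0.486  -0.0692  0.4059] force [-0.245  -0.0972  0.0729] w 0.588526781491586 q [-0.3838 -0.0116  1.8116 -0.0001  1.3414 -0.5658]
shift mm [ -0.3831  -0.8307 144.9229] turn [ 0.0094 -0.0096  0.4261]
```

View pics/w5.png

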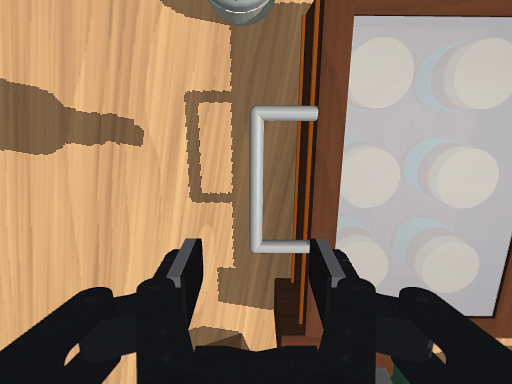

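View pics/top5.png

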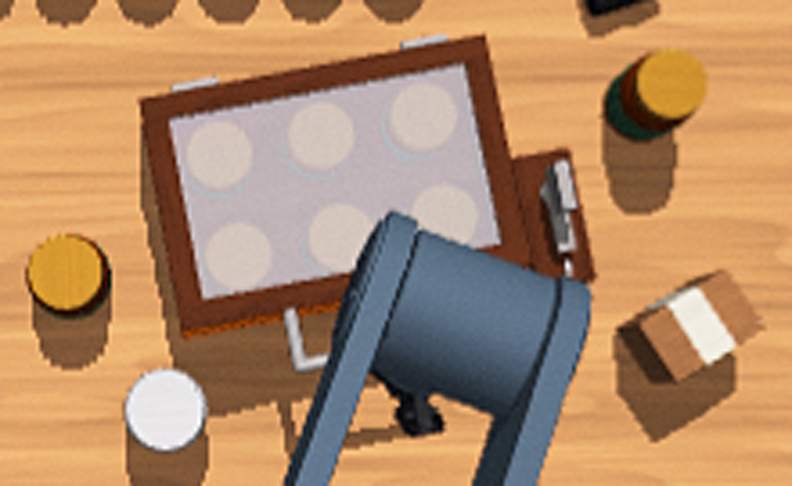

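The bar is at column 257, between the finger tips and upright in the image. The pointer still faces the mark in the top view. I'll narrow the jaws and descend over the bar.

>>> step_arm(series=[[0, -1, 10, 0, 0, 0, 30], [0, -1, 45, 0, 0, 0, 30], [0, -1, 80, 0, 0, 0, 30], [0, -1, 115, 0, 0, 0, 30], [0, -1, 144, 0, 0, 0, 30]])

```text
time_s: 7.9
ee_pos: [0.485, -0.0678, 0.2592]
tcp_rot: [-0.0, 0.996, 0.091, -0.001]
force: [0.0, -0.5, 0.9]
gripper_width: 0.353
```

>>> step_arm(series=[[0, 0, 0, 0, 0, 0, 30], [0, 0, 0, 0, 0, 0, 0], [0, 0, 0, 0, 0, 0, 0], [0, 0, 0, 0, 0, 0, 0], [0, 0, 0, 0, 0, 0, 0]], newtons=40)

```text
time_s: 8.4
ee_pos: [0.4859, -0.0682, 0.2626]
tcp_rot: [0.0, 0.996, 0.09, 0.0]
force: [-2.7, -0.4, -2.0]
gripper_width: 0.121
```

```bash
python3 - <<'E'
from workcell import robot
import cv2
from h import *
im=robot.grab_frame("wrist");cv2.imwrite("pics/w6.png",im[:,:,::-1])
E
python3 tgt.py .4855 -.0685 .261 10
```

```text
pos [ 0.4859 -0.0682  0.2624] force [-2.2294 -1.0739 -1.6952] w 0.12102515964860527 q [-0.3819  0.1786  1.9292 -0.0001  1.0327 -0.5626]
shift mm [-0.458   0.193   1.4363] turn [ 0.038  -0.0483  0.3585]
```

View pics/w6.png

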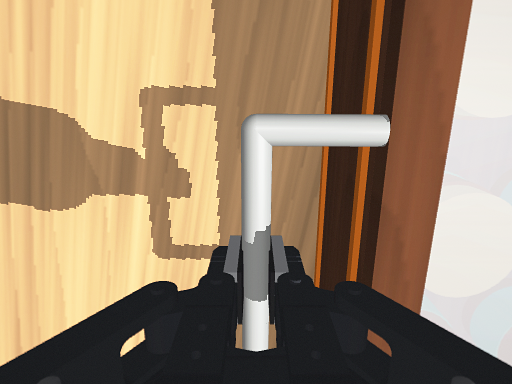

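The bar is gripped at about 10–12 mm opening with near-zero side forces. Now I'll lift along the arc x = 248(1−cos φ), up = 248 sin φ, starting with 10°.

>>> step_arm(series=[[0, 0, -4, 0, 0, 0, 0], [0.2, 0, -11, 0, 0, 0, 0], [0.9, 0, -21.6, 0, 0, 0, 0], [2.1, 0, -32.4, 0, 0, 0, 0], [3.8, 0, -43.1, 0, 0, 0, 0]])

```text
time_s: 8.95
ee_pos: [0.4903, -0.0675, 0.3064]
tcp_rot: [0.0, 0.996, 0.09, 0.001]
force: [7.0, 1.0, -5.5]
gripper_width: 0.121
```

```bash
python3 tgt.py .4859 -.0682 .2624 10; python3 -c "
import numpy as np
for a in range(10,51,2): print(a, round(248*(1-np.cos(np.radians(a)))-3.8,1), round(248*np.sin(np.radians(a))-43.1,1))"
```

```text
pos [ 0.4903 -0.0675  0.3064] force [ 7.0337  0.9867 -5.4672] w 0.1208516087930661 q [-0.3773  0.1174  1.8938  0.0008  1.1278 -0.5582]
shift mm [-4.559  -0.1057 44.0181] turn [ 0.0438 -0.1489  0.3456]
10 -0.0 -0.0
12 1.6 8.5
14 3.6 16.9
16 5.8 25.3
18 8.3 33.5
20 11.2 41.7
22 14.3 49.8
24 17.6 57.8
26 21.3 65.6
28 25.2 73.3
30 29.4 80.9
32 33.9 88.3
34 38.6 95.6
36 43.6 102.7
38 48.8 109.6
40 54.2 116.3
42 59.9 122.8
44 65.8 129.2
46 71.9 135.3
48 78.3 141.2
50 84.8 146.9
```

Forces are small (7 N) and the lid is following. I'll carry on to 20°, then 30°.

>>> step_arm(series=[[1.6, 0, -8.5, 0, 0, 0, 0], [3.6, 0, -16.9, 0, 0, 0, 0], [5.8, 0, -25.3, 0, 0, 0, 0], [8.3, 0, -33.5, 0, 0, 0, 0], [11.2, 0, -41.7, 0, 0, 0, 0]])

```text
time_s: 9.45
ee_pos: [0.5017, -0.0654, 0.348]
tcp_rot: [0.0, 0.996, 0.09, 0.002]
force: [11.1, 1.3, -7.8]
gripper_width: 0.124
```

>>> step_arm(series=[[3.1, 0, -8.1, 0, 0, 0, 0], [6.4, 0, -16.1, 0, 0, 0, 0], [10.1, 0, -23.9, 0, 0, 0, 0], [14.0, 0, -31.6, 0, 0, 0, 0], [18.2, 0, -39.2, 0, 0, 0, 0]])

```text
time_s: 9.95
ee_pos: [0.5197, -0.0621, 0.3868]
tcp_rot: [0.0, 0.996, 0.09, 0.003]
force: [13.9, 0.0, -11.6]
gripper_width: 0.124
```

```bash
python3 - <<'E'
from workcell import robot
import cv2
im=robot.grab_frame("wrist");cv2.imwrite("pics/w7.png",im[:,:,::-1])
cv2.imwrite("pics/sc7.png",robot.grab_frame("scene")[:,:,::-1])
E
python3 tgt.py .4859 -.0682 .2624 10
```

```text
pos [ 0.52   -0.0621  0.3874] force [ 10.7589   0.3534 -10.1603] w 0.12158393053430697 q [-0.3461  0.0805  1.7552  0.0017  1.3001 -0.5274]
shift mm [-35.3829  -0.2928 124.8205] turn [ 0.0846 -0.33    0.3632]
```

View pics/w7.png

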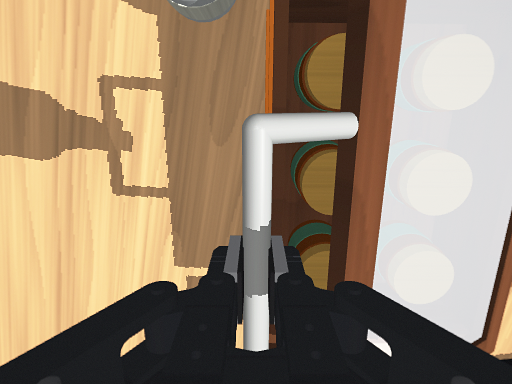

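View pics/sc7.png

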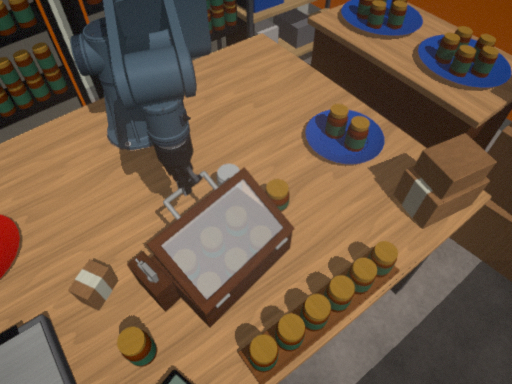

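The lid is open about 30° and the bar is still centred in the pads. The jars, tin and carton look unmoved and the pointer faces the mark. Next is 40°, then 50°.

>>> step_arm(series=[[5, 0, -7.4, 0, 0, 0, 0], [10, 0, -14.7, 0, 0, 0, 0], [15, 0, -21.8, 0, 0, 0, 0], [20.4, 0, -28.7, 0, 0, 0, 0], [25.8, 0, -35.4, 0, 0, 0, 0]])

```text
time_s: 10.55
ee_pos: [0.5444, -0.0578, 0.4215]
tcp_rot: [0.0, 0.996, 0.09, 0.001]
force: [8.4, -1.5, -9.5]
gripper_width: 0.124
```

>>> step_arm(series=[[5.7, 0, -6.5, 0, 0, 0, 0], [11.6, 0, -12.9, 0, 0, 0, 0], [17.7, 0, -19, 0, 0, 0, 0], [24.1, 0, -24.9, 0, 0, 0, 0], [30.6, 0, -30.6, 0, 0, 0, 0]])

```text
time_s: 11.05
ee_pos: [0.5742, -0.0525, 0.4519]
tcp_rot: [0.001, 0.996, 0.09, -0.0]
force: [0.7, -4.0, -3.1]
gripper_width: 0.124
```

>>> step_arm(series=[[0, 0, 0, 0, 0, 0, 0], [0, 0, 0, 0, 0, 0, 0], [0, 0, 0, 0, 0, 0, 0], [0, 0, 0, 0, 0, 0, 0], [0, 0, 0, 0, 0, 0, 0]])

```text
time_s: 11.55
ee_pos: [0.5738, -0.0525, 0.4518]
tcp_rot: [0.001, 0.996, 0.09, -0.0]
force: [2.0, -3.5, -4.0]
gripper_width: 0.119
```

```bash
python3 - <<'E'
from workcell import robot
import cv2
from h import *
c=robot.get_calibration("wrist");im=robot.grab_frame("wrist");cv2.imwrite("pics/w8.png",im[:,:,::-1])
cv2.imwrite("pics/sc8.png",robot.grab_frame("scene")[:,:,::-1])
cv2.imwrite("pics/top8.png",robot.grab_frame("top")[:,:,::-1])
s=robot.read_state();p=s["ee_pos"]
h=np.array([.730,-.025,.106]);e=np.array([.985,.174,0])
g=p-[0,0,.155];r=h-g;print("angle",np.degrees(np.arctan2(-r[2],r@e)),np.hypot(r[2],r@e))
E
python3 tgt.py .4859 -.0682 .2624 10
```

```text
angle 50.26078152832373 0.24813333574328053
pos [ 0.5738 -0.0525  0.4518] force [ 2.6631 -3.7145 -5.0509] w 0.11919143670789327 q [-0.2969  0.1474  1.5495 -0.001   1.4444 -0.477 ]
shift mm [-89.2643  -0.5151 189.4226] turn [0.0574 0.0113 0.328 ]
```

View pics/w8.png

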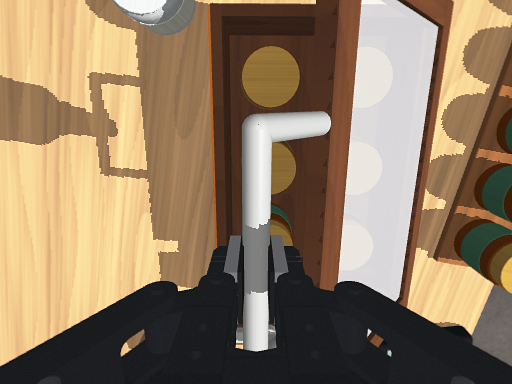

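View pics/sc8.png

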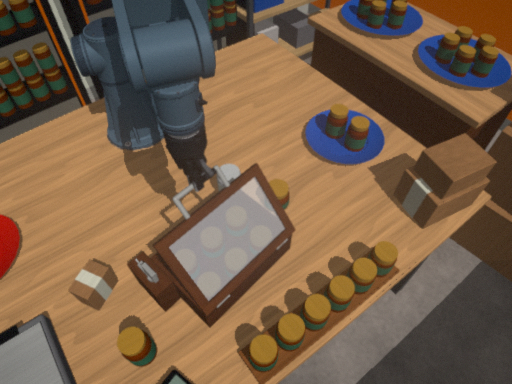

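View pics/top8.png

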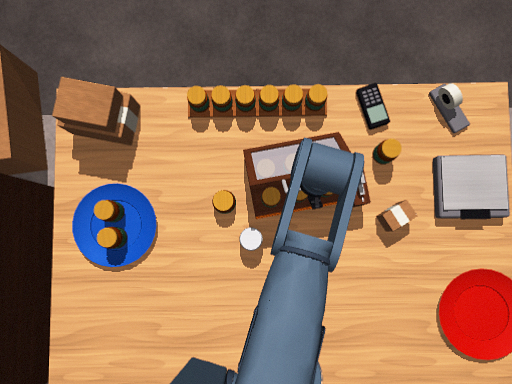

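The lid is held at 50.3° by geometry, with the radius to the hinge at 248.1 mm against the stated 248. Forces are under 6 N and the bystanders are unmoved. Before handing in I'll check the catch on the last scene picture.

```bash
python3 - <<'E'
import cv2
im=cv2.imread("pics/sc8.png");cv2.imwrite("pics/sc8z.png",cv2.resize(im[235:320,115:215],None,fx=6,fy=6,interpolation=cv2.INTER_CUBIC))
E
```

```text
(no output)
```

View pics/sc8z.png

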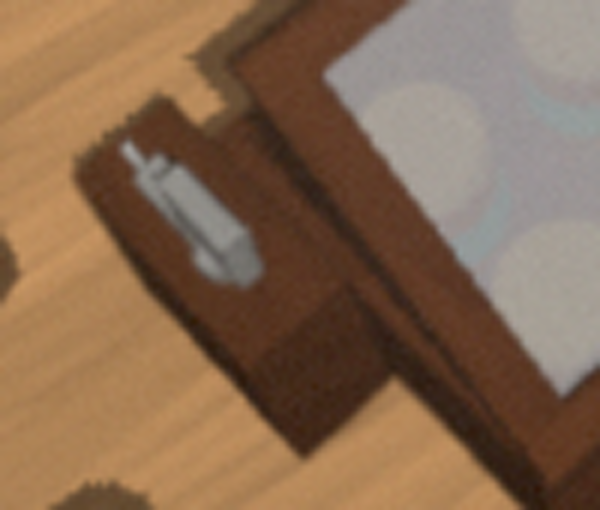

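The pointer at (150,175) in the zoomed crop lines up with the mark at (132,150), parallel to the block's edge. I'm handing in.

```bash
python3 -c "
from workcell import robot
print(robot.job_done());s=robot.read_state();print(s['time_s'],s['ee_pos'],s['force'],s['gripper_width'])"
```

```text
the job is handed in; nothing more can be done
None
the job is handed in; nothing more can be done
```

I turned the wing catch about 68° so its pointer faces the mark, with the lid still shut. I then gripped the bar handle and lifted the lid along its arc. I handed the job in at about 11.7 s with the gripper still holding the lid.

**Last checks:**
- **Lid:** it was at 50.3° by geometry, and the bar-to-hinge radius came out at 248.1 mm against the stated 248 mm.
- **Grip and force:** the bar was centred in the pads, and the wrist force was under 7 N (about 18 N at most during the lift).
- **Catch:** the pointer was in line with the mark in the last scene picture.
- **Bystanders:** the jars, tin and carton looked unmoved by eye in the last scene and top pictures; I did not re-measure their positions.

None of the checks failed. The one disagreement was that the lid's far right corner read about 30 mm apart between the two cameras, though the other corners, the bar and the mark agreed within about 4 mm. I read that scene corner as a misread pixel, but it was averaged into neither the final bar nor the pivot position. The state could not be read after handing in, so I have no readings from the final second.

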